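# Hold a soil sample over the counter's open window

## Robot

A 6-joint arm with a two-finger parallel gripper is mounted at the origin on the work surface. World frame = base frame: x ahead of the robot, y to its left, z up, the work surface at z = 0. Lengths are in mm, angles in rad, forces in N, time in s.
With the tool pointing down it reaches from about 250 to 850 mm from the base axis. Payload 12.5 kg.
Tool frame: the origin (TCP) lies on the centre line of the jaws, within the pads' length; the fingertips stand 8 mm ahead of it and the grasp point (between the pads) lies 11 mm behind it; z points along the fingers, y is the line along which they close (so a half turn about z gives the same grasp; the last joint's range is limited). The gripper opens to 93 mm and grips with 3 to 60 N. Pads are 15 mm wide; open, the fingers measure 128 mm over their backs; the gripper's body (75 mm by 188 mm) begins 65 mm behind the grasp point.
Start: joints at [1.052, 0.351, 1.652, -0, 1.139, -0.085], TCP at [231.145, 499.056, 226.633] pointing down, gripper open.
Joint ranges: [-2.75, 2.75], [-0.79, 2.1], [0.01, 2.65], [-1.57, 4.71], [0.07, 3.14], [-2.87, 2.87]. Speed limits (rad/s): [2.22, 2.22, 2.79, 3.14, 3.14, 3.14].

## Interface

Orientations are given as a unit quaternion [x, y, z, w].
In Python, from rig import readout, vision, order gives the robot as it stands. The module is installed in compiled form; this text tells all that it offers.
- The arm moves only by the tool move_arm, never from a script. Its argument "commands" is a list of rows, each a list of 5 numbers: the shift along the world's x, y, z in cm, then the turn about the world's z in rad, then the opening, from -1 (shut) to 1 (fully open), so that 0 is half open. In form: [[tx, ty, tz, turn, jaw], ...]. A call has 1 to 5 rows; each row shifts and turns the commanded pose from where the row before left it; what a row does not reach is not made up. A row lasts 1/8 s, in which the tool goes at most 62.5 mm and 10.7 degrees, less where a joint would pass 70% of its speed; a pose out of reach is approached as far as the arm can. A call with a gripper value outside its range is refused whole. The fingers move at their own pace and stop on an object; "squeeze" is the grip in N (left out, the last holds). Time passes only in rows, so rows that do not move let the fingers close. It gives the time, the measured TCP pose, the force, the opening and the grip force at its end, in the units of the state.
- readout.observe(): the state, without advancing time (a new reading comes with each control period).
- vision.grab_frame(name): name is "scene" or "top"; returns a dict with "color" (480x640x3 uint8, red, green, blue), "fx", "fy", "cx", "cy" (pixels), "dist" ([k1, k2, p1, p2, k3] as OpenCV has them; the pictures are not rectified), "rvec" (rotation vector, rad) and "tvec" (3), from world to camera coordinates, as OpenCV has them. Camera axes: x right, y down, z forward; pixel columns grow to the right and rows downward; lengths in mm; the calibration is good to about 2 mm. A picture is of the moment at which its call begins. There is no depth.
- order.sign_off(): hands the job in; it is judged then, once.
Trained networks look in a picture, given as the dict that the camera call returned (one of the last four; its "shot" number tells which), for a name from the list of things; names that differ only in an ending like _2 or _b are one class to them, and where a whole thing is asked for, a point or a joint stands for the part that bears it (a point fixed in the world has none). Each returns a list of dicts, best first, with "p" (0 to 1); they miss things now and then, are a little off and sometimes report something else, mostly with a low value. They report only what shows in the picture. A call takes as long as a camera call. They do not tell look-alikes from the thing itself.
- vision.look_for(target, picture): "centre" ([x, y, z] in mm, in world coordinates, good to about 4 mm: the middle of the surface that is visible of it).
The state is a dict: "time": time; "joint_positions": joint angles; "joint_velocities": joint speeds; "tau": joint torques, N m; "tcp_pos": TCP position; "tcp_rot": TCP orientation; "contact_force": force on the tool from outside, world axes, zero at the start; "ft_torque": the same for the moment, N m; "grip_width": finger opening in mm; "finger_force": force on a finger pad.
Only numpy, scipy, OpenCV 4.12 (cv2) and the standard library are available. Lean on these libraries where they do the work, as an engineer would, in place of code of your own. Each camera call takes 0.05 s, during which the arm holds its last target. There are 200 camera calls.

## Task

In this field lab a soil sample is measured without contact: first slide the aluminium shutter of the white radiation counter fully open, until you feel it reach its stop. Then pick up the blue-lidded sample box, carry it across above the tops of the rack's tubes without knocking the rack, bottle or beaker about, and hold it upright about 15 mm above the counter's orange window, centred on it and with its long side along the window's long side. The box must never touch the counter; finish while still holding it there, steady, and do not set it down or let go.

Things in the scene. Friction and masses are not known exactly. Their poses are not given: they have to be found in the camera images.
- counter: Radiation counter, a white box fixed to the bench, 170 (x) by 220 (y) by 60 mm high with a blue band round its foot; origin under its centre, z up. Two rails on its top, along its y, guide the shutter; they stand 6 mm high and their outer faces are 40 mm either side of the middle line. A small screen and four keys lie along its +x edge. It stands either left or right of the tube rack, the sample box on the other side.
- window (a point): Middle of the counter's orange window, 46 mm (x) by 72 mm (y), level with the counter's top 60 mm above the bench, 50 mm towards the counter's -y from its centre; axes as the counter's. The film is delicate. Mostly or wholly hidden by the shutter at first.
- shutter (a joint): Slide of the shutter along the counter's +y, in m: 0 covers the window, 0.085 is the stop, fully open. Starts anywhere from 0 to 0.03. It stays where it is left; moving it takes about 3 N.
- shutter_knob (a point): Centre of the shutter's black knob, a square post 16 by 16 mm and 30 mm tall (this point is half-way up, so its top is 15 mm higher and the shutter plate 15 mm lower, about 80 mm above the bench); it moves with the shutter, an aluminium plate 62 mm (x) by 86 mm (y), 4 mm thick, with the knob in its middle. Axes as the counter's. Push it, or pinch it from above, and slide it along the counter's +y.
- sample_box_center (a point): Centre (half-way up) of the loose sample box: rectangular, white with a brown band and a blue lid, 44 mm (x) by 70 mm (y) by 80 mm tall, lid fixed on, 0.25 to 0.5 kg. It stands on the bench; its underside is 40 mm below this point. Grasp it across its 44 mm side. At 15 mm over the window this point is 55 mm above the window.
- sample_box: The same sample box; origin at the centre of its underside, axes as above.
- tube_rack_center (a point): Blue tube rack, loose, 240 (x) by 70 mm (y), with capped tubes reaching 120 mm above the bench; this point is on its middle line, 60 mm above the bench. It stands between the counter and the sample box. Leave it in place.
- reagent_bottle_center (a point): Clear reagent bottle with a blue cap, loose, 68 mm across, 145 mm tall; point half-way up. Beyond the far end of the rack. Leave it in place.
- beaker_center (a point): Glass beaker, loose, 68 mm across the rim, 90 mm tall; point half-way up. Beyond the far end of the rack. Leave it in place.
Mind the look-alikes: they are no part of the job. What is meant by the sample_box is not pink or red, and is the smaller of those in its own colour.

How it is judged (in metres and radians):
On the way, in this order (a step that is already met when the one before it is completed fails the run):
1. the shutter is slid fully open to its stop (within 4 mm) while the sample box still stands on the bench (value of joint shutter above 0.081 m and height (world z) of sample_box_center below 0.05 m), for 0.2 s.
2. the sample box is carried across the line of the rack with its underside at least 115 mm above the bench (within 80 mm of the rack's long middle line) (height (world z) of sample_box_center above 0.155 m and y of sample_box_center in the frame of tube_rack_center between -0.08 and 0.08 m), for 0.05 s.
At the end, for the whole second after the job is handed in: Shutter within 4 mm of its stop; box held at rest, not touching the counter, underside 7-26 mm above the window, centred within 9 mm, upright within 0.1 rad, long sides parallel within 0.12 rad; rack, bottle and beaker within 30 mm of their places and 0.3 rad of upright (value of joint shutter above 0.081 m and horizontal distance between sample_box_center and window below 0.009 m and z of sample_box_center in the frame of window between 0.047 and 0.066 m and angle between sample_box_center's own z axis and vertical below 0.1 rad and angle between the y axis of sample_box_center and the y axis of window, either way round below 0.12 rad and contact force between the fingers and sample_box above 1 N and contact force between sample_box and counter below 0.2 N and linear speed of sample_box below 0.02 m/s and distance of each of tube_rack_center, reagent_bottle_center, beaker_center from where it was at the start of the episode below 0.03 m and angle between each of tube_rack_center, reagent_bottle_center, beaker_center's own z axis and vertical below 0.3 rad); the arm keeps its last pose, push and grip.
It fails at once if the sample box touches the counter or its shutter (contact force between sample_box and counter above 0.5 N).
It fails at once if the tube rack is shoved more than 30 mm or tipped (distance of tube_rack_center from where it was at the start of the episode above 0.03 m or angle between tube_rack_center's own z axis and vertical above 0.3 rad).
It fails at once if the reagent bottle is shoved more than 30 mm or tipped (distance of reagent_bottle_center from where it was at the start of the episode above 0.03 m or angle between reagent_bottle_center's own z axis and vertical above 0.3 rad).
It fails at once if the beaker is shoved more than 30 mm or tipped (distance of beaker_center from where it was at the start of the episode above 0.03 m or angle between beaker_center's own z axis and vertical above 0.3 rad).
It also fails if it takes over 64 s, if anything falls off the work surface, if the arm or the gripper's body presses on something with over 40 N, if the wrist force passes 120 N, or if a joint passes its speed limit or range.

## Working session

There is one attempt and no reset: what is moved stays moved. The work goes in short steps, Python scripts to look and compute and a tool call to move; the robot and the scene stay as the last step left them, time stands still between calls to the robot, and variables do not carry over. Pictures are saved under pics/ and viewed, at most 10 in all, crops included, and the job is handed in when it is done.

Besides the shell and the picture viewer there is one more tool, called after ">>>" in YAML: its name, and indented under it one key for each argument. move_arm: Moves the arm, as the interface text tells. Its arguments: {"type":"object","properties":{"commands":{"type":"array"},"squeeze":{"type":"number"}},"required":["commands"]}

```bash
mkdir -p pics
python3 - <<'E'
from rig import readout, vision, order
import cv2
for n in ("scene","top"):
    f=vision.grab_frame(n); cv2.imwrite(f"pics/{n}0.png",f["color"][:,:,::-1])
    print(n,f["rvec"],f["tvec"],f["fx"],f["dist"])
    for t in ("counter","shutter_knob","window","sample_box","sample_box_center","tube_rack_center","reagent_bottle_center","beaker_center"):
        try: print(t,[(r["p"],[round(x) for x in r["centre"]]) for r in vision.look_for(t,f)])
        except Exception as e: print(t,e)
s=readout.observe(); print(s)
E
```

```text
scene [ 1.96979636  1.2877892  -0.59692737] [-208.67130048 -323.29381866 1444.42285422] 465.4592325307743 [-0.00179437  0.          0.          0.          0.        ]
counter [(0.59, [582, 256, 53])]
shutter_knob [(0.8, [555, 244, 63])]
window [(0.62, [585, 256, 60])]
sample_box [(0.92, [561, -219, 80]), (0.91, [599, -338, 71]), (0.72, [491, -140, 81]), (0.59, [699, -244, 92])]
sample_box_center [(0.92, [602, -340, 70]), (0.76, [493, -142, 80]), (0.63, [564, -222, 77]), (0.63, [703, -245, 95])]
tube_rack_center [(0.96, [567, -22, 68])]
reagent_bottle_center [(0.62, [587, 254, 61]), (0.57, [777, 69, 82])]
beaker_center [(0.6, [761, -84, 64])]
top [ 2.14616533 -2.10658636  0.22320742] [ -51.7118552   628.12035909 1069.32528907] 585.8628794416436 [-0.00476681  0.          0.          0.          0.        ]
counter [(0.93, [546, 281, 61])]
shutter_knob [(0.56, [549, 242, 66])]
window [(0.85, [545, 274, 58])]
sample_box [(0.83, [568, -334, 79]), (0.78, [662, -236, 114]), (0.78, [447, -132, 107]), (0.6, [543, -215, 82])]
sample_box_center [(0.95, [657, -239, 115]), (0.67, [446, -131, 110
[... 199 characters left out ...]
t_positions': array([ 1.05242258e+00,  3.50671100e-01,  1.65181136e+00, -4.76437077e-06,
        1.13911032e+00, -8.45891776e-02]), 'joint_velocities': array([ 0.00104723, -0.00011005, -0.00038639,  0.00215563, -0.00054044,
        0.00104437]), 'tau': array([-6.62472503e-04, -4.97253871e+01, -2.85469222e+01,  6.99778413e-02,
        2.21033162e-02,  3.13896101e-05]), 'tcp_pos': array([231.13099623, 499.05373018, 226.64407025]), 'tcp_rot': array([ 2.15194788e-01,  9.76571146e-01, -7.03077108e-07,  2.04721330e-06]), 'contact_force': array([ 0.25179225, -0.91138043, -0.25907154]), 'ft_torque': array([-0.01511649, -0.00379386, -0.05662588]), 'finger_force': 0.0, 'grip_width': 92.60835842283475}
```

View pics/scene0.png

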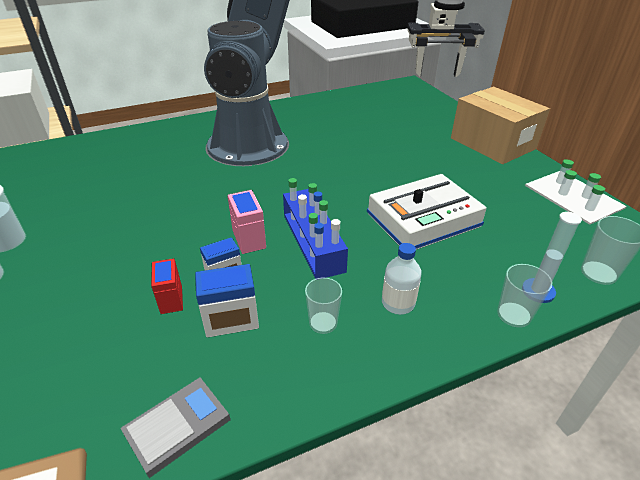

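View pics/top0.png

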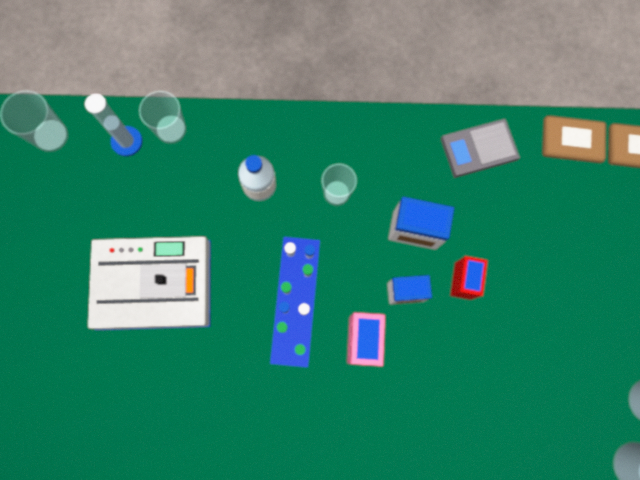

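Candidates: the small blue lid at top (411,289), the large blue lid at (421,222), pink at (367,340) and red at (470,277). The sample box is the one at (411,289): white with a blue lid, and smaller than the other white one. I'll confirm it in a crop and measure by segmentation.

```bash
cat > h.py <<'E'
from rig import readout, vision, order
import cv2, numpy as np
def unproj(f,px,z):
    K=np.array([[f["fx"],0,f["cx"]],[0,f["fy"],f["cy"]],[0,0,1]])
    R=cv2.Rodrigues(np.array(f["rvec"]))[0]; t=np.array(f["tvec"])
    u=cv2.undistortPoints(np.array(px,float).reshape(-1,1,2),K,np.array(f["dist"])).reshape(-1,2)
    d=np.c_[u,np.ones(len(u))]@R; c=-R.T@t
    return c+d*((np.reshape(z,-1)-c[2])/d[:,2])[:,None]
def rect(f,mask,z,roi,name):
    m=np.zeros(mask.shape,np.uint8); x0,x1,y0,y1=roi; m[y0:y1,x0:x1]=mask[y0:y1,x0:x1]
    cs=cv2.findContours(m,cv2.RETR_EXTERNAL,cv2.CHAIN_APPROX_NONE)[0]
    if not cs: print(name,"none"); return
    c=max(cs,key=cv2.contourArea)
    p=unproj(f,c.reshape(-1,2),z)[:,:2].astype(np.float32)
    (cx,cy),(w,h),a=cv2.minAreaRect(p); print(name,"centre",round(cx,1),round(cy,1),"size",round(w,1),round(h,1),"ang",round(a,1),"px",cv2.boundingRect(c))
def hsv(f): return cv2.cvtColor(f["color"],cv2.COLOR_RGB2HSV).astype(int)
E
python3 - <<'E'
from h import *
f=vision.grab_frame("top"); H=hsv(f)
h,s,v=H[...,0],H[...,1],H[...,2]
blue=(h>105)&(h<125)&(s>150)&(v>80)
rect(f,blue,80,(380,440,268,312),"lid")
rect(f,blue,120,(265,325,230,372),"rack")
rect(f,(s<90)&(v>130),60,(80,206,230,332),"white")
rect(f,(v<70)&(s<130),110,(150,172,268,290),"knob")
rect(f,(h>8)&(h<25)&(s>150),60,(180,205,255,305),"window")
g=vision.grab_frame("scene"); H2=hsv(g)
rect(g,(H2[...,0]>105)&(H2[...,0]<125)&(H2[...,1]>150)&(H2[...,2]>60),80,(195,243,235,264),"lid-scene")
a=cv2.resize(f["color"][225:345,70:230],(640,480),interpolation=2)
b=cv2.resize(f["color"][190:320,380:500],(443,480),interpolation=2)
cv2.imwrite("pics/c1.png",cv2.resize(np.hstack([a,b]),(800,355))[:,:,::-1])
E
```

```text
lid centre 542.4 -219.4 size 42.5 69.6 ang 5.2 px (392, 276, 39, 25)
rack centre 511.2 -2.9 size 66.5 228.5 ang 85.7 px (271, 237, 49, 130)
white centre 546.9 280.2 size 173.5 220.4 ang 2.7 px (87, 236, 119, 94)
knob centre 545.2 242.6 size 12.8 16.7 ang 1.1 px (156, 276, 10, 8)
window centre 551.8 200.1 size 46.3 13.3 ang 3.3 px (186, 268, 8, 25)
lid-scene centre 555.1 -223.0 size 59.3 71.2 ang 5.5 px (200, 238, 40, 26)
```

View pics/c1.png

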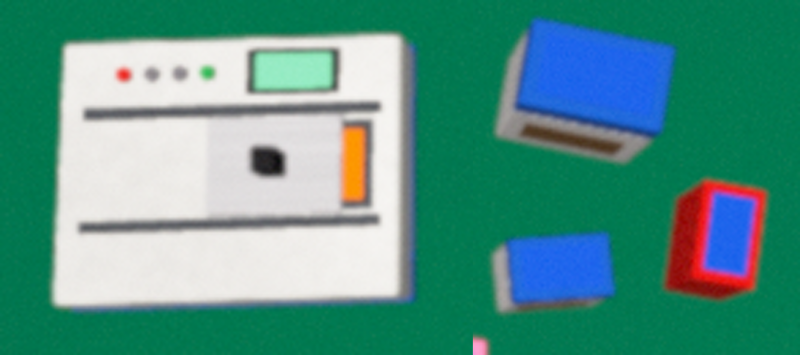

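The crop confirms the small white box with the blue lid, lower left at about (560,268). The counter's shutter is about 20 mm open. Estimates: counter yaw ≈ 0.05, window ≈ (550,230), knob ≈ (548,249), sample box ≈ (542,-219) with yaw ≈ 0.09.

>>> move_arm:
  commands:
    - [4,-3.1,0,0.06,1]
    - [4,-3.1,0,0.06,1]
    - [4,-3.1,0,0.06,1]
    - [4,-3.1,0,0.06,1]
    - [4,-3.1,0,0.06,1]
  squeeze: 25

```text
time: 1.62
tcp_pos: [432.4, 342.9, 226.7]
tcp_rot: [0.066, 0.998, 0.0, 0.0]
contact_force: [-0.4, 0.5, -0.3]
grip_width: 92.8
finger_force: 0.0
```

>>> move_arm:
  commands:
    - [4,-3.1,0,0.06,1]
    - [4,-3.1,0,0.06,1]
    - [3.7,-3.3,0,0.06,1]
    - [0,0,-4,0,1]
    - [0,0,0,0,1]

```text
time: 2.25
tcp_pos: [546.9, 248.2, 184.3]
tcp_rot: [-0.023, 1.0, -0.001, -0.003]
contact_force: [-0.6, 0.3, 0.9]
grip_width: 93.3
finger_force: 0.0
```

Run:
```python
from h import *
s=readout.observe(); print(s["time"],s["tcp_pos"],s["tcp_rot"],s["contact_force"])
f=vision.grab_frame("scene"); cv2.imwrite("pics/s1.png",cv2.resize(f["color"][130:260,340:510],(748,572),interpolation=2)[:,:,::-1])
```

```text
2.25 [546.93985202 248.19744928 184.27010884] [-2.26514742e-02  9.99739897e-01 -8.15352348e-04 -2.52662923e-03] [-0.61458838  0.27770712  0.88857655]
```

View pics/s1.png

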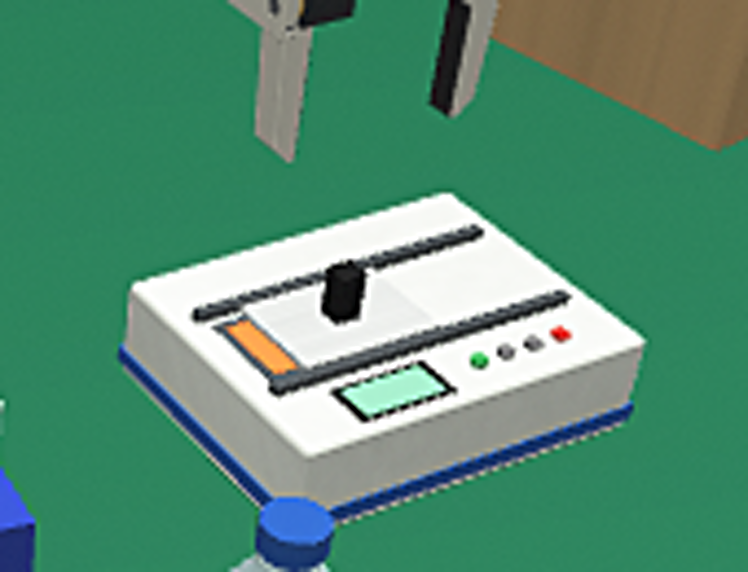

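The crop shows the open jaws above the counter, aligned with its y and straddling the knob at (343,290). Descending and pinching it.

>>> move_arm:
  commands:
    - [0,0,-4,0,1]
    - [0,0,-4,0,1]
    - [0,0,-1.9,0,1]
    - [0,0,0,0,0]
    - [0,0,0,0,-1]
  squeeze: 15

```text
time: 2.92
tcp_pos: [549.0, 249.6, 89.5]
tcp_rot: [-0.023, 1.0, 0.0, 0.001]
contact_force: [0.1, 0.2, 0.4]
grip_width: 77.6
finger_force: 0.0
```

>>> move_arm:
  commands:
    - [0,0,0,0,-1]
    - [0,0,0,0,-1]
    - [0,0,0,0,-1]

```text
time: 3.3
tcp_pos: [548.3, 249.1, 88.0]
tcp_rot: [-0.023, 1.0, 0.0, 0.0]
contact_force: [0.1, -0.7, -0.4]
grip_width: 47.4
finger_force: 0.0
```

>>> move_arm:
  commands:
    - [0,0,0,0,-1]
    - [0,0,0,0,-1]
    - [0,0,0,0,-1]
    - [0,0,0,0,-1]
    - [0,0,0,0,-1]

```text
time: 3.92
tcp_pos: [548.1, 249.1, 87.6]
tcp_rot: [-0.023, 1.0, 0.0, 0.0]
contact_force: [0.3, 1.2, 0.5]
grip_width: 15.8
finger_force: 15.0
```

>>> move_arm:
  commands:
    - [-0.07,1.5,0,0,-1]
    - [-0.07,1.5,0,0,-1]
    - [-0.07,1.5,0,0,-1]
    - [-0.05,1.0,0,0,-1]
    - [0,0,0,0,-1]

```text
time: 4.55
tcp_pos: [545.5, 305.5, 87.6]
tcp_rot: [-0.023, 1.0, 0.001, 0.0]
contact_force: [0.0, 2.2, -1.0]
grip_width: 15.9
finger_force: 15.0
```

>>> move_arm:
  commands:
    - [-0.01,0.3,0,0,-1]
    - [-0.01,0.3,0,0,-1]
    - [0,0,0,0,-1]

```text
time: 4.92
tcp_pos: [545.3, 310.1, 87.6]
tcp_rot: [-0.023, 1.0, 0.0, -0.0]
contact_force: [-1.6, -0.7, -0.2]
grip_width: 16.3
finger_force: 15.0
```

>>> move_arm:
  commands:
    - [-0.01,0.3,0,0,-1]
    - [0,0.2,0,0,-1]
    - [0,0,0,0,-1]

```text
time: 5.3
tcp_pos: [545.1, 314.7, 87.6]
tcp_rot: [-0.023, 1.0, -0.0, -0.0]
contact_force: [-1.6, -4.6, 2.2]
grip_width: 16.1
finger_force: 15.0
```

>>> move_arm:
  commands:
    - [0,0.2,0,0,-1]
    - [0,0.2,0,0,-1]
    - [0,0,0,0,-1]

```text
time: 5.68
tcp_pos: [545.0, 315.0, 87.5]
tcp_rot: [-0.023, 1.0, -0.004, -0.001]
contact_force: [-3.0, -28.7, 10.2]
grip_width: 15.7
finger_force: 15.0
```

The stop is reached: the force rose to −29 N at y ≈ 315, which puts the window at y ≈ 230 as estimated. Releasing and lifting.

>>> move_arm:
  commands:
    - [0,-0.2,0,0,0]
    - [0,0,0,0,0]
    - [0,0,0,0,0]
    - [0,0,0,0,0]
    - [0,0,0,0,0]

```text
time: 6.3
tcp_pos: [545.2, 317.2, 87.6]
tcp_rot: [-0.023, 1.0, 0.0, 0.0]
contact_force: [-0.2, -0.0, -0.2]
grip_width: 46.3
finger_force: 0.0
```

>>> move_arm:
  commands:
    - [0,0,3,0,0.5]
    - [0,0,4,0,1]
    - [0,0,5,0,1]
    - [0,0,5,0,1]
    - [0,0,5,0,1]

```text
time: 6.92
tcp_pos: [545.0, 317.0, 309.4]
tcp_rot: [-0.023, 1.0, 0.0, 0.0]
contact_force: [0.8, 0.3, 0.3]
grip_width: 90.2
finger_force: 0.0
```

Run:
```python
from h import *
s=readout.observe(); print(s["time"],s["tcp_pos"],s["grip_width"])
f=vision.grab_frame("scene"); cv2.imwrite("pics/s2.png",cv2.resize(f["color"][130:260,340:510],(748,572),interpolation=2)[:,:,::-1])
H=hsv(f);h,sa=H[...,0],H[...,1]
rect(f,(h>8)&(h<25)&(sa>120),60,(380,440,190,225),"window-scene")
g=vision.grab_frame("top");H=hsv(g);h,sa=H[...,0],H[...,1]
rect(g,(h>8)&(h<25)&(sa>150),60,(150,205,250,305),"window-top")
```

```text
6.925 [545.01279267 317.04899701 309.40529617] 90.20883779106515
window-scene centre 551.4 229.6 size 47.8 72.9 ang 2.3 px (392, 197, 36, 18)
window-top centre 550.5 230.3 size 47.3 73.8 ang 3.4 px (154, 268, 40, 26)
```

View pics/s2.png

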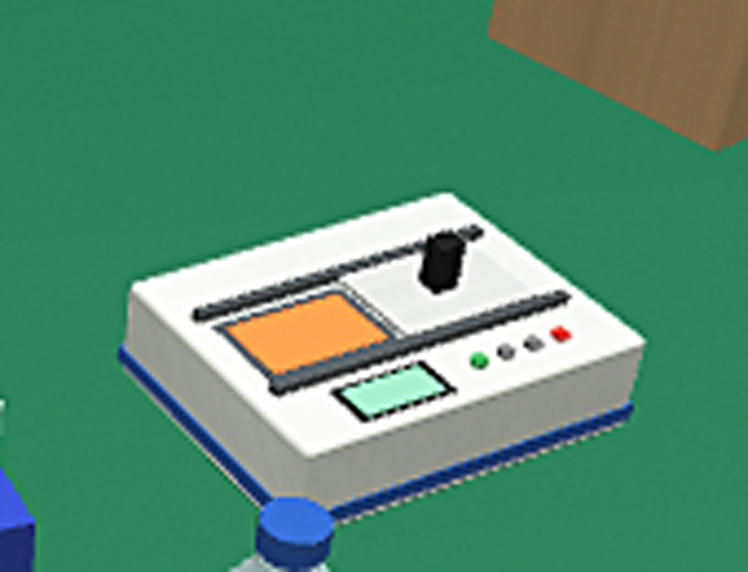

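The shutter is fully open and the whole orange window shows at (308,333), with the knob at its stop at (442,262). The window is at (551,230), yaw ≈ 0.05. Next I'll go over the sample box.

>>> move_arm:
  commands:
    - [0,-4.9,0,-0.14,1]
    - [0,-4.9,0,-0.14,1]
    - [0,-4.9,0,-0.14,1]
    - [0,-4.9,0,-0.14,1]
    - [0,-4.9,0,-0.14,1]

```text
time: 7.65
tcp_pos: [544.9, 70.6, 307.1]
tcp_rot: [0.323, 0.946, -0.0, -0.0]
contact_force: [0.6, -0.1, 0.0]
grip_width: 93.1
finger_force: 0.0
```

>>> move_arm:
  commands:
    - [0,-4.9,0,-0.14,1]
    - [0,-4.9,0,-0.14,1]
    - [0,-4.9,0,-0.14,0.6]
    - [0,-4.9,0,-0.14,0.6]
    - [0,-4.9,0,-0.14,0.6]

```text
time: 8.28
tcp_pos: [545.0, -174.4, 307.1]
tcp_rot: [0.628, 0.778, -0.0, -0.0]
contact_force: [0.2, 0.4, 0.4]
grip_width: 74.9
finger_force: 0.0
```

>>> move_arm:
  commands:
    - [0,-4.6,0,-0.12,0.6]
    - [0,0,-4,0,0.6]
    - [0,0,-4,0,0.6]
    - [0,0,-4,0,0.6]
    - [0,0,0,0,0.6]

```text
time: 8.9
tcp_pos: [543.8, -218.2, 184.9]
tcp_rot: [0.672, 0.741, -0.001, -0.003]
contact_force: [0.5, -0.6, 0.9]
grip_width: 74.2
finger_force: 0.0
```

Run:
```python
from h import *
s=readout.observe(); print(s["time"],s["tcp_pos"],s["tcp_rot"],s["grip_width"])
f=vision.grab_frame("scene"); cv2.imwrite("pics/s3.png",cv2.resize(f["color"][170:350,140:360],(733,600),interpolation=2)[:,:,::-1])
print("big base/near lid edges, pink far",unproj(f,[(207,335),(257,328),(197,300),(256,292)],[0,0,110,110]).round())
```

```text
8.9 [ 543.80092944 -218.21841663  184.91563175] [ 0.67200996  0.74053658 -0.00075337 -0.0027604 ] 74.23686755752333
big base/near lid edges, pink far [[ 688. -293.    0.]
 [ 710. -202.    0.]
 [ 701. -297.  110.]
 [ 724. -199.  110.]]
```

View pics/s3.png

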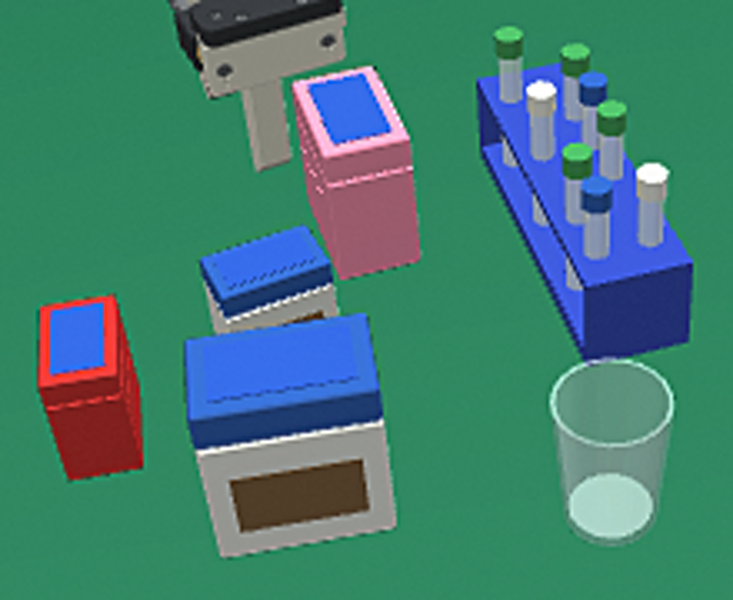

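The picture shows the gripper above and clear of the small blue-lidded box at (265,265). The large box at (290,440) and the pink one at (360,170) are clear of the fingers and body. Descending to grasp near the box's top.

>>> move_arm:
  commands:
    - [-0.1,-0.1,-4,0,0.6]
    - [0,0,-4,0,0.6]
    - [0,0,-3.5,0,0.6]
    - [0,0,-1.9,0,0.6]
    - [0,0,0,0,0.6]
  squeeze: 30

```text
time: 9.57
tcp_pos: [544.5, -220.0, 54.0]
tcp_rot: [0.672, 0.741, -0.0, -0.0]
contact_force: [0.2, 0.6, -0.2]
grip_width: 74.3
finger_force: 0.0
```

>>> move_arm:
  commands:
    - [0,0,0,0,-0.3]
    - [0,0,0,0,-0.3]
    - [0,0,0,0,-0.3]
    - [0,0,0,0,-0.3]
    - [0,0,0,0,-0.3]

```text
time: 10.2
tcp_pos: [544.5, -220.0, 54.2]
tcp_rot: [0.672, 0.741, 0.0, 0.0]
contact_force: [-1.8, 0.4, 5.3]
grip_width: 43.7
finger_force: 30.0
```

>>> move_arm:
  commands:
    - [0,0,0.5,0,-1]
    - [0,0,2,0,-1]
    - [0,0,4,0,-1]
    - [0,0,4.5,0,-1]
    - [0,0,4.5,0,-1]
  squeeze: 40

```text
time: 10.82
tcp_pos: [543.7, -219.7, 209.6]
tcp_rot: [0.672, 0.741, -0.0, -0.001]
contact_force: [0.3, 0.2, -4.2]
grip_width: 43.6
finger_force: 40.0
```

Run:
```python
from h import *
s=readout.observe(); print(s["time"],s["tcp_pos"],s["grip_width"],s["finger_force"],s["contact_force"],s["ft_torque"])
f=vision.grab_frame("scene"); cv2.imwrite("pics/s4.png",cv2.resize(f["color"][150:350,140:360],(660,600),interpolation=2)[:,:,::-1])
```

```text
10.825 [ 543.71845641 -219.6791999   209.64814009] 43.62000121201249 39.971076250076294 [ 0.28891637  0.22798999 -4.15833481] [-0.10092673  0.01046215 -0.02389187]
```

View pics/s4.png

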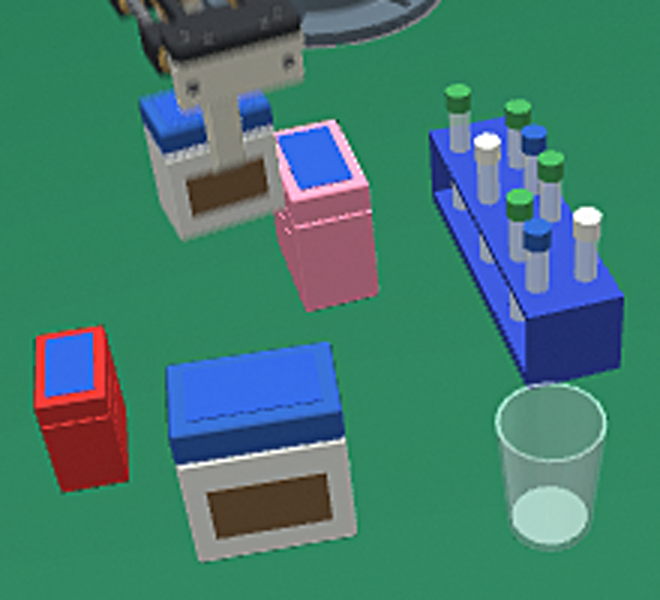

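The box is held upright, its underside at about 155 mm. Carrying it across.

>>> move_arm:
  commands:
    - [0,1.5,0,0,-1]
    - [0,3,0,0,-1]
    - [0,4,0,0,-1]
    - [0,4,0,-0.01,-1]
    - [0,4,0,-0.01,-1]

```text
time: 11.5
tcp_pos: [542.7, -52.6, 206.2]
tcp_rot: [0.679, 0.734, -0.001, -0.002]
contact_force: [0.2, -0.2, -4.3]
grip_width: 44.0
finger_force: 40.0
```

>>> move_arm:
  commands:
    - [0,4,0,-0.01,-1]
    - [0.2,4,0,-0.01,-1]
    - [0.2,4,0,-0.005,-1]
    - [0.2,4,0,0,-1]
    - [0.1,4,0,0,-1]

```text
time: 12.12
tcp_pos: [549.5, 146.9, 206.1]
tcp_rot: [0.688, 0.725, -0.002, -0.001]
contact_force: [-0.5, 0.1, -4.6]
grip_width: 43.8
finger_force: 40.0
```

>>> move_arm:
  commands:
    - [0,4,0,0,-1]
    - [0,2.8,0,0,-1]
    - [0,1.5,0,0,-1]
    - [0,0.2,0,0,-1]
    - [0,0,0,0,-1]

```text
time: 12.75
tcp_pos: [551.0, 229.4, 208.1]
tcp_rot: [0.689, 0.725, -0.0, -0.0]
contact_force: [0.0, 0.2, -3.7]
grip_width: 43.7
finger_force: 40.0
```

>>> move_arm:
  commands:
    - [0,0,-2.5,0,-1]
    - [0,0,-2,0,-1]
    - [0,0,-1,0,-1]
    - [0,0,0,0,-1]

```text
time: 13.25
tcp_pos: [551.2, 229.5, 153.4]
tcp_rot: [0.689, 0.725, -0.0, -0.0]
contact_force: [0.6, 0.1, -4.8]
grip_width: 43.9
finger_force: 40.0
```

Run:
```python
from h import *
s=readout.observe(); print(s["time"],s["tcp_pos"],s["tcp_rot"])
f=vision.grab_frame("scene"); cv2.imwrite("pics/s5.png",cv2.resize(f["color"][120:250,345:505],(738,600),interpolation=2)[:,:,::-1])
K=np.array([[f["fx"],0,f["cx"]],[0,f["fy"],f["cy"]],[0,0,1]])
tz=s["tcp_pos"][2]; a=np.radians(2.9); R=np.array([[np.cos(a),-np.sin(a)],[np.sin(a),np.cos(a)]])
P=[]
for z in (tz-54,tz+26):
    for x,y in ((22,-35),(22,35),(-22,-35)): P.append([*(R@[x,y]+s["tcp_pos"][:2]),z])
p=cv2.projectPoints(np.array(P),np.array(f["rvec"]),np.array(f["tvec"]),K,np.array(f["dist"]))[0].reshape(-1,2)
print("expected corners in crop",((p-[345,120])*[738/160,600/130]).round())
```

```text
13.25 [551.18950262 229.48844212 153.36249275] [ 6.88724549e-01  7.25022973e-01 -3.91755857e-04 -1.76845163e-04]
expected corners in crop [[273. 369.]
 [391. 333.]
 [222. 324.]
 [295. 225.]
 [418. 190.]
 [240. 182.]]
```

View pics/s5.png

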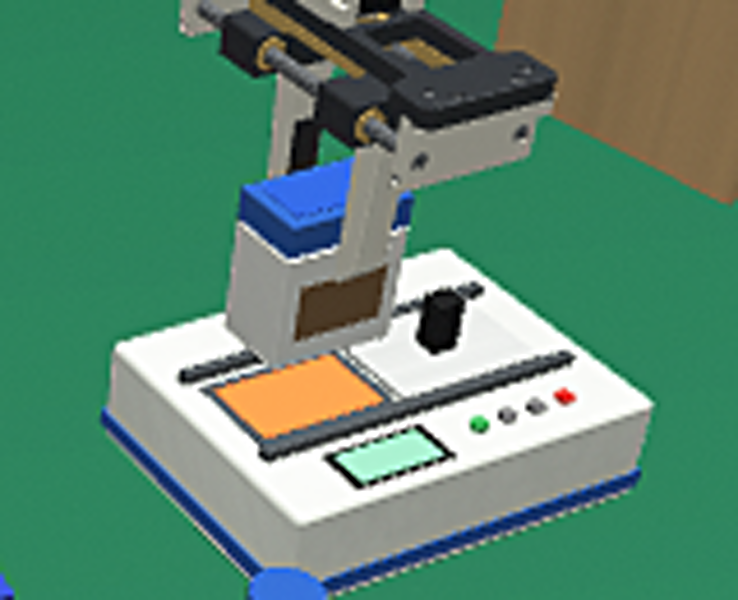

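The box hangs upright above the orange window at (295,395). Its corners at (270,364), (387,333) and (242,185) match the predicted ones to about 1 pixel, so it hasn't slipped. Final lowering.

>>> move_arm:
  commands:
    - [0,0,-1,0,-1]
    - [0,0,-0.8,0,-1]
    - [0,0.05,-0.4,0,-1]
    - [0,0,0,0,-1]
    - [0,0,0,0,-1]

```text
time: 13.92
tcp_pos: [551.4, 230.6, 131.8]
tcp_rot: [0.688, 0.725, 0.0, 0.0]
contact_force: [-1.4, 0.4, -4.6]
grip_width: 43.8
finger_force: 40.0
```

Run:
```python
from h import *
s=readout.observe(); print(s["time"],s["tcp_pos"],s["tcp_rot"],s["contact_force"],s["finger_force"],abs(s["joint_velocities"]).max())
g=vision.grab_frame("top");H=hsv(g);h,sa,v=H[...,0],H[...,1],H[...,2]
im=g["color"]; cv2.imwrite("pics/t6.png",cv2.resize(im[215:375,80:340],(800,492),interpolation=2)[:,:,::-1])
rect(g,(h>105)&(h<125)&(sa>150)&(v>80),120,(265,325,230,372),"rack")
```

```text
13.925 [551.3766731  230.63851045 131.83610675] [6.88471701e-01 7.25263181e-01 1.69461877e-04 7.92278567e-05] [-1.44481374  0.39414328 -4.60890299] 39.97121751308441 0.0031831726768636664
rack centre 511.2 -2.9 size 66.5 228.3 ang 85.7 px (271, 237, 49, 130)
```

View pics/t6.png

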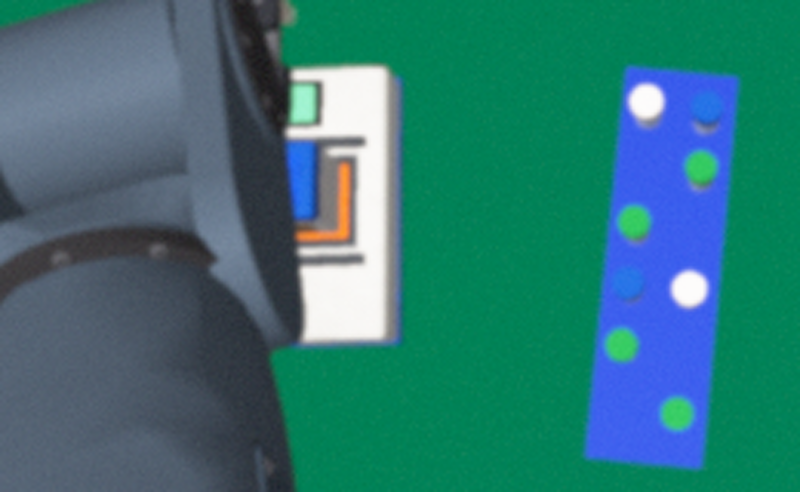

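The rack hasn't moved. The lid edges at (318,180) and (305,220) line up with the window frame, allowing for parallax. I'll do one numeric check of that before handing in.

Run:
```python
from h import *
g=vision.grab_frame("top")
px=lambda x,y:(80+x*260/800-.3,215+y*160/492-.3)
print(unproj(g,[px(318,180),px(305,220)],158).round(1),"expect y~195.5 ; x~529")
s=readout.observe(); print(s["tcp_pos"],s["time"])
```

```text
[[550.8 192.1 158. ]
 [528.  198.  158. ]] expect y~195.5 ; x~529
[551.38537914 230.63866865 131.91167501] 14.025
```

```bash
python3 -c "
from rig import order
print(order.sign_off())"
```

```text
the job is handed in; nothing more can be done
None
```

I slid the shutter open to its stop and carried the sample box over the rack. It was handed in at about 14 s, still gripped and upright, about 18 mm above the window and within about 4 mm of its centre by my measurement; the sign-off returned no verdict.

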